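Shut the small-parts drawers and the assortment box

ROBOT

A 6-joint arm with a two-finger parallel gripper is mounted at the origin on a cart in front of the work surface, level with it; the furniture and walls round the work are solid. World frame = base frame: x ahead of the robot, y to its left, z up, the work surface at z = 0. Lengths are in m, angles in rad, forces in N, time in s.
With the tool pointing down it reaches from about 0.375 to 0.9 m from the base axis. Payload 3.1 kg.
Tool frame: the origin (TCP) lies midway between the tips of the shut fingers; the grasp point (between the pads) lies 19 mm behind it; z points along the fingers, y is the line along which they close (so a half turn about z gives the same grasp; the last joint's range is limited). The gripper opens to 85 mm and grips with 20 to 120 N. Pads are 22 mm wide; open, the fingers measure 114 mm over their backs; the gripper's body (76 mm by 85 mm) begins 54 mm behind the grasp point. The pads swing forward as they close: fully open they stand 13 mm farther back than shut.
Start: joints at [-1.518, 0.527, 1.433, -0, 1.181, -0.178], TCP at [0.143, -0.608, 0.231] pointing down, gripper open.
Joint ranges: [-3.08, 3.08], [-0.75, 2.2], [0.22, 2.44], [-1.43, 4.57], [0, 2.65], [-2.85, 2.85]. Speed limits (rad/s): [2.79, 2.79, 3.14, 3.14, 3.14, 3.14].

INTERFACE

Orientations are given as a unit quaternion [x, y, z, w].
In Python, from station import manip gives the robot as it stands.
- The arm moves only by the tool step_arm, never from a script. Its argument "targets" is text: rows parted by semicolons, each of 4 numbers parted by spaces: the shift along the tool's x, y, z in mm, then the turn about the tool's z in degrees. A call has 1 to 12 rows; each row is the pose to reach, as a shift and turn from the pose commanded when the call began, along the tool's axes at that moment; what a row does not reach only later rows make up. A row lasts 1/10 s, in which the tool goes at most 50 mm and 8.59 degrees, less where a joint would pass 70% of its speed; a pose out of reach is approached as far as the arm can. A call with a gripper value outside its range is refused whole. "gripper" is the closure, from 0 (fully open) to 1 (shut), set as the call begins (left out, the last holds). The fingers move at their own pace and stop on an object; "squeeze" is the grip in N (left out, the last holds). Time passes only in rows, so rows that repeat a pose let the fingers close. It gives the time, the measured TCP pose, the force, the opening and the grip force at its end, in the units of the state.
- manip.sense(): the state, without advancing time (a new reading comes with each control period).
- manip.snapshot(name): name is "scene" or "top"; returns the picture (480x640x3 uint8, red, green, blue); there is no depth.
- manip.get_calibration(name): a dict with "fov_y" (degrees; the focal length in pixels is half the picture's height over the tangent of half this angle, whatever the lens; pixels are square), "cx", "cy" (the principal point, pixels), "extrinsics" (4x4, takes a point from camera to world coordinates). Camera axes: x right, y down, z forward; pixel columns grow to the right and rows downward; lengths in m; the calibration is good to about 2 mm. A picture is of the moment at which its call begins. get_calibration takes no time and is no camera call.
- manip.sign_off(): hands the job in; it is judged then, once.
Trained networks look in the newest picture that a camera, given by its name, has taken for a name from the list of things; names that differ only in an ending like _2 or _b are one class to them, and where a whole thing is asked for, a point or a joint stands for the part that bears it (a point fixed in the world has none). Each returns a list of dicts, best first, with "p" (0 to 1); they miss things now and then, are a little off and sometimes report something else, mostly with a low value. They report only what shows in the picture. A call takes as long as a camera call.
- manip.recognise(camera, query): "position" ([column, row] in pixels, amid what is visible of it).
- manip.masks_of(camera, query): "pixels" (480x640 bool, what is visible of it) and "position" ([column, row] in pixels, amid what is visible of it).
- manip.mark_of(camera, query): "position" ([column, row] in pixels: a listed point, or the origin of a listed thing).
The state is a dict: "t": time; "q": joint angles; "qd": joint speeds; "tau": joint torques, N m; "tcp_pos": TCP position; "tool_rot": TCP orientation; "force": force on the tool from outside, world axes, zero at the start; "ft_torque": the same for the moment, N m; "finger_gap": opening from 0.0 (shut) to 1.0 (fully open); "gripper_force": force on a finger pad.
Only numpy, scipy, OpenCV 4.12 (cv2) and the standard library are available. Lean on these libraries where they do the work, as an engineer would, in place of code of your own. Each camera call takes 0.05 s, during which the arm holds its last target. There are 200 camera calls.

TASK

Close up the small parts after work: with the fingertips, push both open top drawers of the blue cabinet fully home and push the white-framed clear lid of the turquoise assortment box on the plywood board down until it is shut, in any order. Nothing is to be grasped or lifted; the cabinet and the box should stay about where they stand, and the paint pots, wire spool, tank wagon and tape measure on the board are to be left alone.

Things in the scene. Friction and masses are not known exactly. Their poses are not given: they have to be found in the camera images.
- board: plywood work board on four feet, standing fixed across the model tracks; 380 mm (x) by 600 mm (y), its top 68 mm above the table. Origin at table height under its centre. The cabinet, the assortment box and the small things named here stand on it
- cabinet: blue small-parts cabinet, two columns by three rows of drawers, loose on the board, about 2.4 kg; 129 mm deep (x), 150 wide (y), 132 tall. Origin under its centre, at the board's top; x points from front to back (drawers face -x), y left as seen from the front. Closed drawer fronts lie at x = -0.064. Only the two top drawers stand open and can move; the other four are fixed shut
- cabinet_drawer_5 (a joint): how far the top left drawer (+y column) stands out, in m: 0 fully home, up to 0.085 fully out. Slides lightly along the cabinet's x axis (friction under 0.5 N) and stops hard at 0
- cabinet_drawer_6 (a joint): the same for the top right drawer (-y column)
- left_front (a point): centre of the front face of the top left drawer; the front is a flat panel with a small lip, 70 mm wide and 38 mm tall, 109 mm above the board. Moves with the drawer, x axis along the cabinet's x axis
- right_front (a point): the same point of the top right drawer, 74 mm beside the left one
- sortbox: turquoise assortment box with six cells and a clear hinged lid with a white frame, loose on the board, about 0.8 kg; 82 mm (x), 118 mm (y), 33 mm tall with the lid shut. Origin under its centre, at the board's top; x points from the front (clasp) to the back (hinge)
- sortbox_lid (a joint): angle of the clear lid in rad: 0 shut, 1.57 upright, up to 1.92. The hinge line is parallel to the box's y axis, 41 mm behind the origin and 31 mm above the box's underside. The stiff hinge keeps the lid at any angle where it is left, but a fingertip moves it easily (under 1 N)
- lid_edge (a point): middle of the free edge of the lid, on its outer (upper) side, 81 mm from the hinge line; the clear lid is a plate 2 mm thick and 120 mm long with a white frame and a 10 mm orange clasp flap at the middle of this edge, pointing inward
- pot_green: green paint pot with a white cap, 33 mm across, 30 mm tall; origin under its centre; a loose bystander on the board
- pot_red: red paint pot with a white cap, 33 mm across, 30 mm tall; origin under its centre; a loose bystander on the board
- wire_spool: spool of yellow wire with black flanges, 58x60x40 mm; origin under its centre; a loose bystander on the board
- tank_wagon: model tank wagon, 30x119x48 mm (x, y, z); origin under its centre; a loose bystander on the board
- tape_measure: yellow pocket tape measure, 28x64x48 mm; origin under its centre; a loose bystander on the board

How it is judged:
At the end, for the whole second after the job is handed in: Both top drawers are within 4 mm of fully home and the lid is within 0.06 rad of shut, while the cabinet and the assortment box stand flat and still on the board (value of joint each of cabinet_drawer_5, cabinet_drawer_6 below 0.004 m and value of joint sortbox_lid below 0.06 rad and angle between each of cabinet, sortbox's own z axis and vertical below 0.05 rad and height (world z) of cabinet between 0.063 and 0.073 m and linear speed of each of cabinet, sortbox below 0.01 m/s and height (world z) of sortbox between 0.063 and 0.073 m); the robot touches nothing.
It fails at once if the cabinet is shoved more than 30 mm, lifted off the board or tipped (distance of cabinet from where it was at the start of the episode above 0.03 m or height (world z) of cabinet above 0.08 m or angle between cabinet's own z axis and vertical above 0.15 rad).
It fails at once if the assortment box is shoved more than 30 mm, lifted off the board or tipped (distance of sortbox from where it was at the start of the episode above 0.03 m or height (world z) of sortbox above 0.08 m or angle between sortbox's own z axis and vertical above 0.15 rad).
It fails at once if a bystander on the board is displaced more than 20 mm, lifted or tipped over (distance of any of pot_green, pot_red, wire_spool, tank_wagon, tape_measure from where it was at the start of the episode above 0.02 m or angle between any of pot_green, pot_red, wire_spool, tank_wagon, tape_measure's own z axis and vertical above 0.3 rad).
It also fails if it takes over 59 s, if anything falls off the work surface, if the arm or the gripper's body presses on something with over 40 N, if the wrist force passes 120 N, or if a joint passes its speed limit or range.

## Working session

There is one attempt and no reset: what is moved stays moved. The work goes in short steps, Python scripts to look and compute and a tool call to move; the robot and the scene stay as the last step left them, time stands still between calls to the robot, and variables do not carry over. Pictures are saved under pics/ and viewed, at most 10 in all, crops included, and the job is handed in when it is done.

Besides the shell and the picture viewer there is one more tool, called after "Request:" as name(argument=value, ...) on one line, values as JSON. step_arm: Moves the arm, as the interface text tells. Its arguments: {"type":"object","properties":{"targets":{"type":"string"},"gripper":{"type":"number"},"squeeze":{"type":"number"}},"required":["targets"]}

```bash
mkdir -p pics
cat > h.py <<'E'
import numpy as np, cv2
from station import manip
def cal(n):
    c=manip.get_calibration(n); f=240/np.tan(np.radians(c["fov_y"])/2)
    return f,c["cx"],c["cy"],np.array(c["extrinsics"])
def ray(n,p):
    f,cx,cy,E=cal(n); d=E[:3,:3]@np.array([(p[0]-cx)/f,(p[1]-cy)/f,1]); return E[:3,3],d/np.linalg.norm(d)
def atz(n,p,z):
    o,d=ray(n,p); return o+d*(z-o[2])/d[2]
def proj(n,P):
    f,cx,cy,E=cal(n); q=E[:3,:3].T@(np.array(P)-E[:3,3]); return np.array([cx+f*q[0]/q[2],cy+f*q[1]/q[2]])
def tri(ps):
    A=np.zeros((3,3));b=np.zeros(3)
    for n,p in ps:
        o,d=ray(n,p); M=np.eye(3)-np.outer(d,d); A+=M;b+=M@o
    return np.linalg.solve(A,b)
E
python3 - <<'E'
from h import *
np.set_printoptions(precision=3,suppress=True)
for n in("scene","top"):
    cv2.imwrite(f"pics/{n}0.png",manip.snapshot(n)[:,:,::-1])
    print(n,cal(n)[0],cal(n)[3])
    for q in["board","cabinet","left_front","right_front","sortbox","lid_edge","pot_green","pot_red","wire_spool","tank_wagon","tape_measure"]:
        r=manip.mark_of(n,q)
        print(q,[(np.round(a["position"],1),round(a["p"],2),atz(n,a["position"],.068)) for a in r[:2]])
s=manip.sense();print(s["t"],s["tcp_pos"],s["tool_rot"],s["force"])
E
```

```text
scene 510.9045211544539 [[-0.88  -0.358  0.311  0.328]
 [-0.474  0.645 -0.599  0.581]
 [ 0.014 -0.675 -0.738  0.842]
 [ 0.     0.     0.     1.   ]]
board []
cabinet [(array([284.8, 321.7]), 0.79, array([0.623, 0.158, 0.068]))]
left_front [(array([316. , 331.3]), 0.77, array([0.564, 0.149, 0.068]))]
right_front [(array([367.5, 316.6]), 0.56, array([0.497, 0.077, 0.068]))]
sortbox [(array([366.6, 211.9]), 0.78, array([ 0.614, -0.169,  0.068])), (array([379.3, 307. ]), 0.21, array([0.487, 0.047, 0.068]))]
lid_edge [(array([361.4, 168.7]), 0.66, array([ 0.687, -0.296,  0.068])), (array([339.5, 376.8]), 0.32, array([0.487, 0.207, 0.068]))]
pot_green [(array([341.4, 379.9]), 0.81, array([0.482, 0.21 , 0.068])), (array([367.9, 169.4]), 0.2, array([ 0.672, -0.301,  0.068]))]
pot_red [(array([378.9, 305.1]), 0.64, array([0.489, 0.043, 0.068]))]
wire_spool [(array([206.1, 292.7]), 0.62, array([0.785, 0.174, 0.068])), (array([364.6, 170.7]), 0.37, array([ 0.677, -0.293,  0.068]))]
tank_wagon [(array([256.4, 227.4]), 0.81, array([ 0.797, -0.014,  0.068]))]
tape_measure []
top 596.8850699621021 
[... 428 characters left out ...]
.1]), 0.71, array([ 0.792, -0.133,  0.068]))]
sortbox [(array([391. , 259.5]), 0.79, array([ 0.614, -0.176,  0.068])), (array([307.6, 196.1]), 0.68, array([0.79 , 0.002, 0.068]))]
lid_edge [(array([399. , 229.9]), 0.53, array([ 0.686, -0.205,  0.068]))]
pot_green [(array([225.1, 324.8]), 0.66, array([0.488, 0.207, 0.068]))]
pot_red [(array([298.8, 317.3]), 0.58, array([0.493, 0.045, 0.068]))]
wire_spool []
tank_wagon [(array([305.4, 193.9]), 0.76, array([0.797, 0.007, 0.068]))]
tape_measure [(array([363.9, 190.8]), 0.6, array([ 0.795, -0.135,  0.068])), (array([249.2, 265.8]), 0.43, array([0.622, 0.149, 0.068]))]
1.2 [ 0.143 -0.608  0.231] [ 0.993  0.115  0.    -0.   ] [-0.396 -0.256  0.34 ]
```

Run:
```python
from h import *
np.set_printoptions(precision=3,suppress=True)
L=tri([("scene",(316,331.3)),("top",(214.7,292.4))]);R=tri([("scene",(367.5,316.6)),("top",(250,316.9))])
e=tri([("scene",(361.4,168.7)),("top",(399,229.9))])
print(L,R,e)
S=cv2.imread("pics/scene0.png");T=cv2.imread("pics/top0.png")
cv2.imwrite("pics/s1.png",cv2.resize(S[120:440,150:470],(600,600),interpolation=cv2.INTER_CUBIC))
cv2.imwrite("pics/t1.png",cv2.resize(T[150:400,150:470],(768,600),interpolation=cv2.INTER_CUBIC))
```

```text
[0.526 0.214 0.184] [0.473 0.145 0.173] [ 0.641 -0.183  0.168]
```

View pics/s1.png

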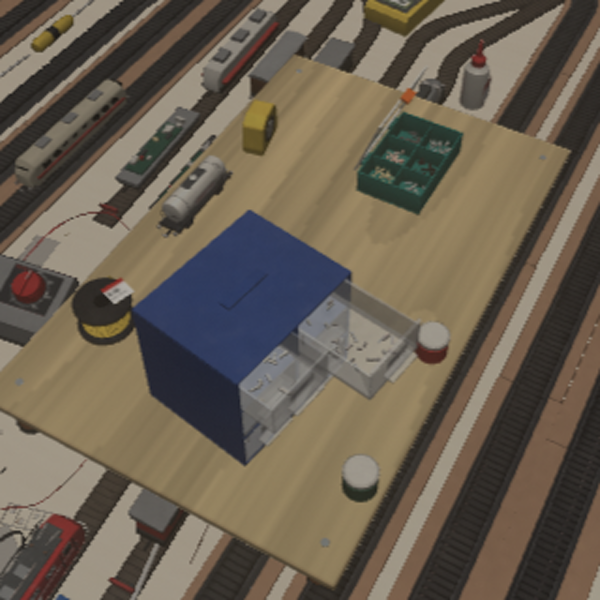

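View pics/t1.png

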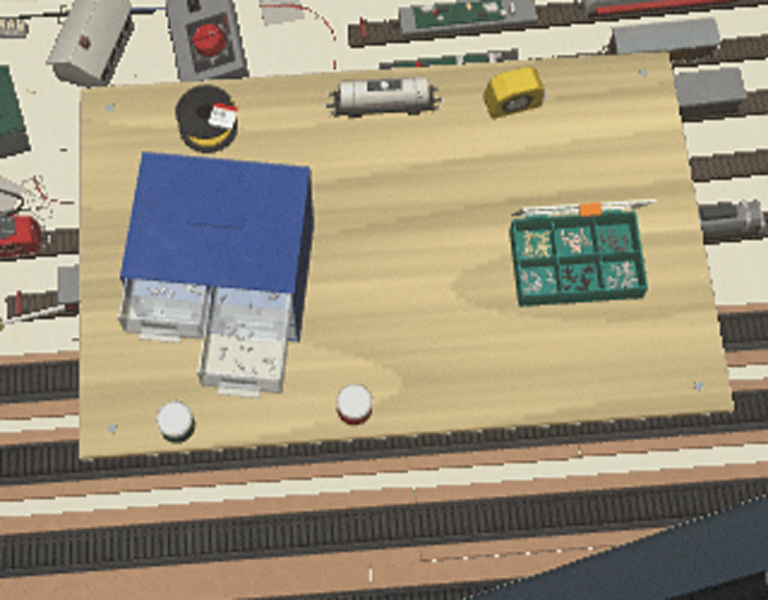

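The scene crop shows both drawers drawn out, the right one farther, and the lid about upright with its orange clasp near full-picture pixel (367,171). The top crop shows the clasp near (396,237) and pots beside and below the drawers, clear of the push height. Next I work out yaws and the lid angle.

Run:
```python
from h import *
np.set_printoptions(precision=4,suppress=True)
def c(u,v): return (150+u/2.4-.3,150+v/2.4-.3)
def s(u,v): return (150+u/1.875-.3,120+v/1.875-.3)
def fit(ps,w,d):  # rows: BL,BR,FR,FL
    P=np.array(ps)[:,:2]; m=P.mean(0)
    x=(P[0]+P[1]-P[2]-P[3]); y=(P[0]+P[3]-P[1]-P[2])
    print("centre",m,"yaw x",np.degrees(np.arctan2(x[1],x[0])),"yaw y",np.degrees(np.arctan2(-y[0],y[1])),"dims",np.linalg.norm(x)/2,np.linalg.norm(y)/2)
    return m
fit([atz("top",c(*p),.2) for p in[(142,153),(311,168),(297,292),(122,278)]],0,0)
fit([atz("scene",s(*p),.2) for p in[(136,310),(251,211),(350,275),(241,382)]],0,0)
fit([atz("top",c(*p),.099) for p in[(511,220),(636,212),(647,294),(519,305)]],0,0)
# lid: top corners and clasp
print("clasp",tri([("top",c(591,209)),("scene",s(408,96))]))
print("lid corners top at z=.175", atz("top",c(512,213),.18),atz("top",c(656,202),.18))
# drawer fronts: top edge at z=.196
for n,f,ps in(("top",c,[(121,325),(203,335),(200,383),(283,389)]),):
    for p in ps: print(atz(n,f(*p),.196))
for n in("scene","top"):
  for q in("lid_edge","left_front","right_front","sortbox"):
    m=manip.masks_of(n,q)
    if m: ys,xs=np.nonzero(m[0]["pixels"]); print(n,q,m[0]["p"],xs.min(),xs.max(),ys.min(),ys.max())
```

```text
centre [0.6253 0.1569] yaw x -9.166296244101268 yaw y -9.421199027789232 dims 0.11763906886302615 0.15000980174147455
centre [0.6243 0.1573] yaw x -10.405970377521951 yaw y -9.92625601438577 dims 0.11692184349864038 0.144262466757928
centre [ 0.6081 -0.1701] yaw x -1.6700902339631123 yaw y 0.36908011198576557 dims 0.08398196506445062 0.11933738644491818
clasp [ 0.623  -0.1723  0.177 ]
lid corners top at z=.175 [ 0.6232 -0.1013  0.18  ] [ 0.6244 -0.2303  0.18  ]
[0.5382 0.242  0.196 ]
[0.5243 0.1734 0.196 ]
[0.4827 0.1772 0.196 ]
[0.4724 0.1088 0.196 ]
scene lid_edge 0.61 341 374 159 206
scene left_front 0.77 277 324 297 349
scene right_front 0.71 309 372 270 332
scene sortbox 0.66 339 395 166 231
top lid_edge 0.45 364 421 233 239
top left_front 0.74 290 304 311 326
top right_front 0.66 232 271 270 314
top sortbox 0.92 363 418 234 276
```

Request:
step_arm(targets="160 -75 -10 8;320 -150 -10 13;480 -225 -10 13;636 -298 -10 13;636 -298 -10 13;636 -298 -10 13;636 -298 -10 13;636 -298 -10 13;636 -298 -10 13;636 -298 -10 13;636 -298 -10 13;636 -298 -10 13", gripper=1)

```text
t: 2.8
tcp_pos: [0.6151, -0.2348, 0.2405]
tool_rot: [1.0, 0.002, 0.0, 0.0]
force: [1.1, -1.0, -0.9]
finger_gap: -0.001
gripper_force: 0.0
```

Request:
step_arm(targets="40 -31 0 0;78 -61 0 0;78 -61 0 0;78 -61 0 0;78 -61 0 0;78 -61 0 0")

```text
t: 3.4
tcp_pos: [0.6903, -0.1764, 0.2404]
tool_rot: [1.0, 0.001, -0.0, 0.0]
force: [0.6, -0.4, -0.6]
finger_gap: -0.002
gripper_force: 0.0
```

Request:
step_arm(targets="0 0 30 0;0 0 60 0;0 0 85 0;0 0 85 0;-20 0 85 0;-35 0 85 0;-42 0 85 0;-48 0 85 0;-53 0 87 0;-57 0 89 0;-57 0 89 0;-57 0 89 0")

```text
t: 4.6
tcp_pos: [0.6343, -0.1751, 0.151]
tool_rot: [1.0, 0.002, -0.0, -0.0]
force: [-0.8, -0.1, -0.3]
finger_gap: 0.003
gripper_force: 0.0
```

Run:
```python
from h import *
np.set_printoptions(precision=3,suppress=True)
a=manip.snapshot("scene")[110:260,270:470];b=manip.snapshot("top")[180:330,310:510]
cv2.imwrite("pics/l1.png",cv2.resize(np.hstack([a,b])[:,:,::-1],(800,300),interpolation=cv2.INTER_CUBIC))
s=manip.sense();print(s["t"],s["tcp_pos"],s["force"])
```

```text
4.7 [ 0.634 -0.175  0.151] [-0.234  0.12  -0.083]
```

View pics/l1.png

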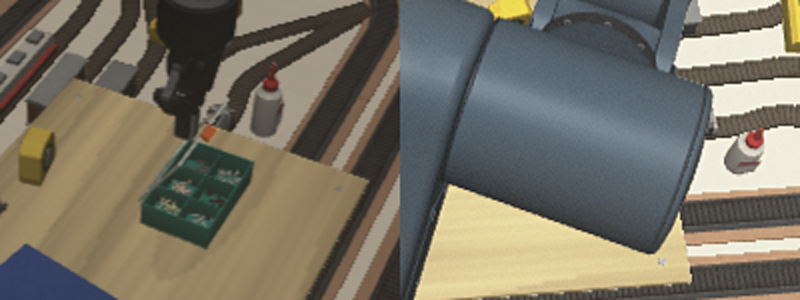

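Left half: the finger stands behind the lid and the clasp has moved from (367,171) to about (374,176), so the lid is following. The top view is hidden by the arm. Continue along the arc.

Request:
step_arm(targets="-5 0 3 0;-10 0 6 0;-14 0 9 0;-17 0 13 0;-20 0 17 0;-23 0 22 0;-26 0 27 0;-28 0 31 0;-29 0 36 0;-30 0 41 0;-31 0 45 0;-31 0 45 0")

```text
t: 5.9
tcp_pos: [0.6028, -0.1752, 0.1054]
tool_rot: [1.0, 0.002, -0.001, -0.0]
force: [-0.5, 0.7, 0.0]
finger_gap: -0.002
gripper_force: 0.0
```

Now press gently to the stop.

Request:
step_arm(targets="0 0 1 0;0 0 2 0;0 0 3 0;0 0 4 0;0 0 5 0;0 0 5 0")

```text
t: 6.5
tcp_pos: [0.6034, -0.1754, 0.1014]
tool_rot: [1.0, 0.002, 0.0, 0.0]
force: [0.3, 0.4, -0.3]
finger_gap: 0.0
gripper_force: 0.0
```

Request:
step_arm(targets="0 0 0.5 0;0 0 1 0;0 0 1.5 0;0 0 2 0;0 0 2 0")

```text
t: 7.0
tcp_pos: [0.6035, -0.1755, 0.1011]
tool_rot: [1.0, 0.002, 0.0, 0.0]
force: [-3.6, 1.5, 9.1]
finger_gap: -0.003
gripper_force: 4.9
```

Lid meets its stop at z = 0.101 (9 N). Lift and go to the front of the right drawer.

Request:
step_arm(targets="0 0 -40 0;0 0 -90 0;0 0 -140 0;-20 -40 -160 0;-45 -85 -160 8;-70 -130 -160 9.7;-95 -175 -160 9.7;-118 -220 -160 9.7;-142 -265 -160 9.7;-160 -305 -160 9.7;-173 -326 -160 9.7;-173 -326 -160 9.7")

```text
t: 8.2
tcp_pos: [0.4265, 0.1523, 0.2593]
tool_rot: [0.997, -0.08, -0.001, -0.0]
force: [-0.3, 0.1, -0.1]
finger_gap: 0.003
gripper_force: 0.0
```

Run:
```python
from h import *
np.set_printoptions(precision=3,suppress=True)
a=manip.snapshot("scene")[110:410,230:430];b=manip.snapshot("top")[180:480,200:400] 
cv2.imwrite("pics/l2.png",cv2.resize(np.hstack([a,b])[:,:,::-1],(800,600),interpolation=cv2.INTER_CUBIC))
s=manip.sense();print(s["t"],s["tcp_pos"],s["tool_rot"],s["force"])
```

```text
8.3 [0.429 0.15  0.26 ] [ 0.997 -0.082  0.001  0.   ] [-0.304 -0.065  0.947]
```

View pics/l2.png

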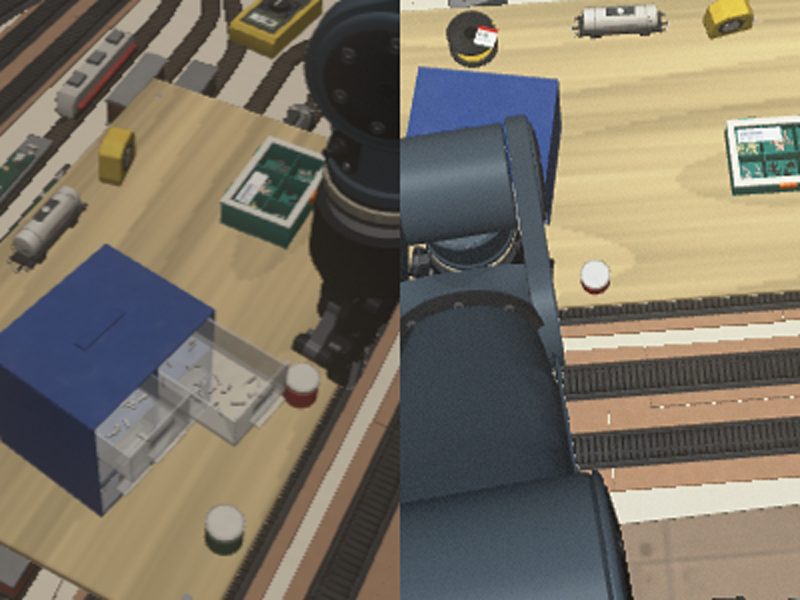

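The lid is shut (box at left-half (275,190), clasp at its front edge) and the fingers stand before the right drawer. Descend and push.

Request:
step_arm(targets="0 0 35 0;0 0 70 0;0 0 92 0;0 0 92 0;15 0 92 0;27 0 92 0;37 0 92 0;47 0 92 0;57 0 92 0;67 0 92 0;77 0 92 0;87 0 92 0")

```text
t: 9.5
tcp_pos: [0.5156, 0.1355, 0.1673]
tool_rot: [0.997, -0.083, -0.0, 0.0]
force: [-0.7, 0.2, 0.5]
finger_gap: -0.002
gripper_force: 0.2
```

Request:
step_arm(targets="6 0 0 0;11 0 0 0;15 0 0 0;18 0 0 0;18 0 0 0")

```text
t: 10.0
tcp_pos: [0.533, 0.1326, 0.1673]
tool_rot: [0.997, -0.083, 0.0, -0.0]
force: [0.1, -0.3, 0.2]
finger_gap: 0.001
gripper_force: 0.0
```

Request:
step_arm(targets="1 0 0 0;2 0 0 0;3 0 0 0;4 0 0 0;4 0 0 0")

```text
t: 10.5
tcp_pos: [0.5367, 0.1319, 0.1674]
tool_rot: [0.997, -0.083, 0.0, -0.0]
force: [-0.2, -0.2, 0.4]
finger_gap: 0.0
gripper_force: 0.0
```

Request:
step_arm(targets="1 0 0 0;2 0 0 0;2 0 0 0")

```text
t: 10.8
tcp_pos: [0.5388, 0.1316, 0.1674]
tool_rot: [0.997, -0.083, 0.0, -0.0]
force: [0.1, 0.1, 0.0]
finger_gap: -0.002
gripper_force: 0.0
```

Request:
step_arm(targets="1 0 0 0;2 0 0 0;3 0 0 0;3 0 0 0")

```text
t: 11.2
tcp_pos: [0.5407, 0.1313, 0.1672]
tool_rot: [0.997, -0.083, -0.001, 0.0]
force: [-2.6, 0.3, 1.2]
finger_gap: 0.002
gripper_force: 1.2
```

Request:
step_arm(targets="1 0 0 0;2 0 0 0;2 0 0 0")

```text
t: 11.5
tcp_pos: [0.5407, 0.1312, 0.167]
tool_rot: [0.997, -0.083, -0.003, 0.0]
force: [-5.5, 0.1, 4.7]
finger_gap: -0.003
gripper_force: 3.3
```

Right drawer is on its stop. Back off, over to the left drawer, push likewise.

Request:
step_arm(targets="-20 0 0 0;-50 0 0 0;-75 0 0 0;-75 -30 0 0;-75 -60 0 0;-75 -74 0 0;-75 -74 0 0;-62 -74 0 0;-50 -74 0 0;-40 -74 0 0;-30 -74 0 0;-22 -74 0 0")

```text
t: 12.7
tcp_pos: [0.5352, 0.2065, 0.1672]
tool_rot: [0.997, -0.083, -0.0, 0.0]
force: [-0.1, -0.3, 0.7]
finger_gap: 0.001
gripper_force: 0.1
```

Request:
step_arm(targets="5 0 0 0;9 0 0 0;12 0 0 0;14 0 0 0;16 0 0 0;17 0 0 0;18 0 0 0;18 0 0 0")

```text
t: 13.5
tcp_pos: [0.5518, 0.2045, 0.1674]
tool_rot: [0.997, -0.083, 0.0, -0.0]
force: [-0.2, 0.4, 0.4]
finger_gap: -0.003
gripper_force: 0.0
```

Request:
step_arm(targets="1 0 0 0;2 0 0 0;3 0 0 0;4 0 0 0;4 0 0 0")

```text
t: 14.0
tcp_pos: [0.5536, 0.2041, 0.1671]
tool_rot: [0.997, -0.083, -0.002, 0.0]
force: [-5.9, 0.9, 3.0]
finger_gap: -0.001
gripper_force: 2.6
```

Request:
step_arm(targets="1 0 0 0;2 0 0 0;2 0 0 0")

```text
t: 14.3
tcp_pos: [0.5537, 0.2041, 0.167]
tool_rot: [0.997, -0.083, -0.004, 0.0]
force: [-8.8, 1.7, 6.1]
finger_gap: -0.001
gripper_force: 4.3
```

Both stop in the same plane. Withdraw and check.

Request:
step_arm(targets="-20 0 0 0;-50 0 0 0;-75 0 -30 0;-75 0 -80 0;-75 40 -100 0;-75 90 -100 0;-75 140 -100 0;-75 190 -100 0;-75 240 -100 0;-75 290 -100 0;-75 340 -100 0;-75 380 -100 0")

```text
t: 15.5
tcp_pos: [0.4211, -0.1623, 0.2679]
tool_rot: [0.997, -0.083, 0.001, 0.001]
force: [0.2, 0.8, -0.7]
finger_gap: 0.003
gripper_force: 0.0
```

Request:
step_arm(targets="-20 50 0 0;-40 100 0 0;-60 150 0 0;-70 190 0 0;-70 190 0 0;-70 190 0 0;-70 190 0 0;-70 190 0 0;-70 190 0 0")

```text
t: 16.4
tcp_pos: [0.3215, -0.3335, 0.2674]
tool_rot: [0.997, -0.081, 0.0, -0.0]
force: [0.2, 0.1, -0.1]
finger_gap: -0.002
gripper_force: 0.0
```

Run:
```python
from h import *
np.set_printoptions(precision=3,suppress=True)
a=manip.snapshot("scene")[140:380,180:420];b=manip.snapshot("top")[170:350,170:430] 
cv2.imwrite("pics/l3.png",np.hstack([cv2.resize(a,(400,400),interpolation=cv2.INTER_CUBIC),cv2.resize(b,(400,400),interpolation=cv2.INTER_CUBIC)])[:,:,::-1])
s=manip.sense();print(s["t"],s["tcp_pos"],s["force"])
```

```text
16.5 [ 0.321 -0.334  0.267] [-0.372 -0.359 -0.637]
```

View pics/l3.png

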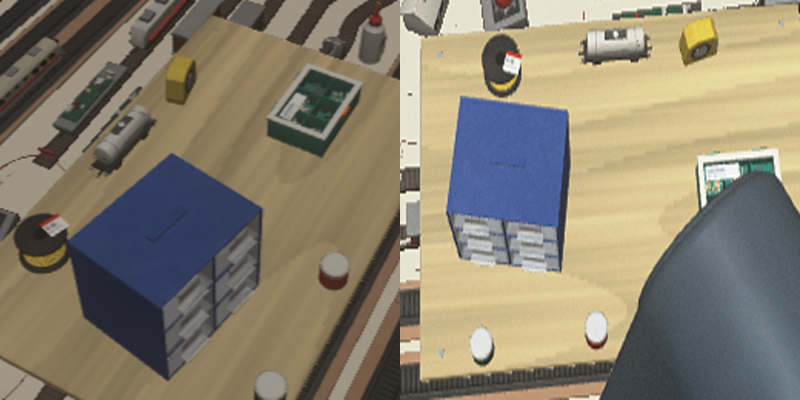

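The picture shows both top drawers flush with the rows below (left half around (190,290) and (237,240)), the lid shut at (315,105), and the bystanders in place.

```bash
python3 -c "
from station import manip
print(manip.sign_off())"
```

```text
the job is handed in; nothing more can be done
None
```

Both top drawers are pushed home and the box lid is shut; the last picture shows the small things where they stood, and the job was handed in at about 16.5 s, with no verdict returned.

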